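# Set a screw stop collar to a gauge bar

### The arm

A 6-joint arm with a two-finger parallel gripper is mounted at the origin on the work surface. World frame = base frame: x ahead of the robot, y to its left, z up, the work surface at z = 0. Lengths are in m, angles in rad, forces in N, time in s.
With the tool pointing down it reaches from about 0.25 to 0.8 m from the base axis. Payload 3.9 kg.
Tool frame: the origin (TCP) lies midway between the tips of the shut fingers; the grasp point (between the pads) lies 19 mm behind it; z points along the fingers, y is the direction in which the jaws open and shut (so a half turn about z gives the same grasp; the last joint's range is limited). The gripper opens to 85 mm and grips with 20 to 120 N. Pads are 22 mm wide; open, the fingers measure 114 mm over their backs; the gripper's body (76 mm by 85 mm) begins 54 mm behind the grasp point. The pads swing forward as they close: fully open they stand 13 mm farther back than shut.
Start: joints at [1.241, 0.26, -0.138, 1.173, 0, 1.571], TCP at [0.17, 0.497, 0.231] pointing down, gripper open.
Joint ranges: [-2.78, 2.78], [-0.83, 1.72], [-1.28, 1.37], [-1.9, 2.12], [-1.57, 1.48], [-3.14, 3.14]. Speed limits (rad/s): [2.57, 2.57, 3.14, 3.14, 3.14, 3.14].

### API

Orientations are given as a unit quaternion [w, x, y, z].
In Python, from bench import ctrl, optics gives the robot as it stands. The module is installed in compiled form; this text tells all that it offers. Calls block until the motion is done:
- ctrl.move_ptp(position, orientation): joint-space move of the TCP to a pose.
- ctrl.movel(position, max_speed=0.15, rot=None, guard=None): straight line of the TCP; rot=None keeps the orientation; max_speed is the mean speed in m/s. With guard (N) it stops when the force on the tool has changed by that much, and returns True; else False.
- ctrl.move_j(angles): joint-space move.
- ctrl.open_gripper() and ctrl.clamp(grasp_force=None): open the fingers fully, or close them until they stop; grasp_force is the grip in N (None keeps the last).
- ctrl.hold(seconds).
- ctrl.solve_ik(position, orientation): joint angles nearest the present ones, or None.
- ctrl.sense(): the state.
- optics.read_camera(name): name is "scene" or "top"; returns a dict with "img" (384x512x3 uint8, red, green, blue), "fx", "fy", "cx", "cy" (pixels), "R" (3x3) and "t" (3): a world point X has camera coordinates R X + t. Camera axes: x right, y down, z forward; pixel columns grow to the right and rows downward; lengths in m; the calibration is good to about 2 mm. A picture is of the moment at which its call begins. There is no depth.
A pose or a line that the arm cannot do raises ctrl.MotionError and nothing moves.
- ctrl.finish_job(): hands the job in, once; it reports no verdict.
The state is a dict: "t": time; "qpos": joint angles; "joint_velocities": joint speeds; "joint_torque": joint torques, N m; "tcp_pos": TCP position; "eef_rot": TCP orientation; "ft_force": force on the tool from outside, world axes, zero at the start; "ft_torque": the same for the moment, N m; "width": opening from 0.0 (shut) to 1.0 (fully open).
Only numpy, scipy, OpenCV 4.12 (cv2) and the standard library are available. Lean on these libraries where they do the work, as an engineer would, in place of code of your own. Each camera call takes 0.05 s, during which the arm holds its last target.

### The job

Set the brass stop collar on the threaded post to the height of the red gauge bar: lay the red bar on the post's base plate with its end under the collar's flange, close to the rod, spin the collar down until the flange lightly nips the bar (never screw it down hard), and let go of the collar. Then draw the bar out, leaving the collar at that height, and lay it back flat on the gauge board. Leave the blue and yellow bars and everything else on the bench alone.

Things in the scene. Friction and masses are not known exactly. Their poses are not given: they have to be found in the camera images.
- stand: Stop post, fixed: aluminium base plate 190 x 90 x 12 mm with an upright threaded steel rod 16 mm across, its top 108 mm above the bench. Origin: on the rod's axis at bench level. z is up, x along the plate's long open side: the plate spans x -45 to +145 mm, y -45 to +45 mm. The red bar goes on the plate at +x of the rod, lying along x.
- collar_face (a point): Brass screw collar on the rod: centre of its underside, on the rod's axis. Upward from here: a flange 64 mm across, 6 mm thick, then a knurled drum 38 mm across, 32 mm tall. It starts with this face 5 to 10 mm above where the red bar's top will be. Once it bears on the bar, the load grows about 10 N per 0.1 rad of turning; 2 to 15 N is a light nip, 30 N too much. Axes turn with the collar.
- collar_grip (a point): The same collar: the place to grip its drum, on the axis, 22 mm above the flange's top, 28 mm above the underside (lower, the fingertips meet the flange). Right-hand thread: clockwise seen from above goes down, 20 mm a full turn. It turns against a light drag (about 0.06 N m) and stays where it is left. A load on the bar is felt as a rise of the turning torque, some 0.005 N m per newton; pressing the collar down adds to it until let go.
- red_mid (a point): Red gauge bar, loose, painted aluminium, 110 mm long, 24 mm wide, 32 mm tall as it lies, about 0.23 kg; this point is its centre (16 mm above its underside), x along its length, y across, z up.
- blue_mid (a point): Blue gauge bar, loose, to be left alone: 110 x 24 x 26 mm; its centre, x along its length.
- yellow_mid (a point): Yellow gauge bar, loose, to be left alone: 110 x 24 x 38 mm; its centre, x along its length.
- board: Gauge board, a fixed plywood board 250 x 160 x 9 mm on which the three bars start side by side in three marked places 78 mm apart along its x, each bar lying along its y; which bar is in which place varies. Origin: centre of its underside, at bench level; x along the 250 mm side, y along the 160 mm side, z up.
- disc: Slotted plywood disc 100 mm across, 9 mm thick, a bystander; origin: centre of its underside.
- template: Square plywood template 130 x 130 x 9 mm, a bystander; origin: centre of its underside.
- wrench: Steel wrench 170 mm long, a bystander, lying on the bench.
- brush: Bench brush 240 mm long, a bystander, lying on the bench.
- tape: Yellow tape-measure case 70 x 40 x 66 mm, a bystander; origin: centre of its underside.
- glue: White glue bottle 60 mm across, 170 mm tall, a bystander, standing; origin: centre of its underside.
Not all that is in view belongs to the job. What is shaped like the part that bears red_mid but turquoise is not meant.

How it is judged:
On the way, in this order (a step that is already met when the one before it is completed fails the run):
1. the red bar lies on the base plate with its end under the flange: centre 58 to 84 mm from the rod's axis along the plate, within 14 mm of its middle line, resting on the plate (x of red_mid in the frame of stand between 0.058 and 0.084 m and y of red_mid in the frame of stand between -0.014 and 0.014 m and z of red_mid in the frame of stand between 0.025 and 0.03 m), for 0.2 s.
2. the collar's flange nips the red bar (over 1 N) with the fingers off collar and bar (contact force between collar and red above 1 N and contact force between the fingers and collar below 0.1 N and contact force between the fingers and red below 0.1 N), for 0.3 s.
At the end, for the whole second after the job is handed in: The collar's underside stands 32 mm above the base plate (within 1.5 mm), the red bar lies flat and still on the gauge board, its centre on the board (within 105 mm of the board's centre along x and 60 mm along y), and nothing is held (z of collar_face in the frame of stand between 0.0425 and 0.0455 m and x of red_mid in the frame of board between -0.105 and 0.105 m and y of red_mid in the frame of board between -0.06 and 0.06 m and z of red_mid in the frame of board between 0.022 and 0.028 m and angle between red_mid's own z axis and vertical below 0.08 rad and linear speed of red below 0.01 m/s and contact force between each of the fingers, collar and red below 0.1 N); the robot touches nothing.
It fails at once if the collar bears on the red bar with more than 30 N (contact force between collar and red above 30 N).
It fails at once if the blue or yellow bar is moved more than 15 mm (distance of any of blue_mid, yellow_mid from where it was at the start of the episode above 0.015 m).
It fails at once if another thing on the bench is moved more than 20 mm (distance of any of disc, template, wrench, brush, tape, glue from where it was at the start of the episode above 0.02 m).
It also fails if it takes over 72 s, if anything falls off the work surface, if the arm or the gripper's body presses on something with over 40 N, if the wrist force passes 120 N, or if a joint passes its speed limit or range.

## Working session

There is one attempt and no reset: what is moved stays moved. The work goes in short steps, each a Python script; the robot and the scene stay as the last script left them, time stands still between calls to the robot, and variables do not carry over. Pictures are saved under pics/ and viewed, and the job is handed in when it is done.

```bash
mkdir -p pics; ls; python3 - <<'E'
from bench import ctrl, optics
import cv2
for n in("scene","top"):
    d=optics.read_camera(n); cv2.imwrite(f"pics/{n}0.png",cv2.resize(d["img"][:,:,::-1],(800,600),interpolation=cv2.INTER_CUBIC))
    print(n,d["fx"],d["fy"],d["cx"],d["cy"],d["R"],d["t"])
print(ctrl.sense())
E
```

```text
pics
scene 468.94018111211005 468.94018111211005 251.9937835706003 189.12031376900688 [[-3.95769339e-02  9.99216462e-01 -3.58062241e-04]
 [ 7.18672179e-01  2.82161766e-02 -6.94776328e-01]
 [-6.94221841e-01 -2.77544462e-02 -7.19225782e-01]] [-1.92702744e-03 -3.36551245e-01  1.97135792e+00]
top 409.25566476417265 409.25566476417265 257.71540507949396 189.63375434746223 [[-0.00947205 -0.99964459 -0.02491945]
 [-0.98308233  0.01386798 -0.18263846]
 [ 0.18291913  0.02276791 -0.98286429]] [0.05716976 0.52301372 1.36003332]
{'t': 0.1, 'qpos': array([ 1.24097459e+00,  2.60617037e-01, -1.39286677e-01,  1.17271663e+00,
       -2.10048160e-05,  1.57081122e+00]), 'joint_velocities': array([ 0.00016669, -0.00014934,  0.00384502,  0.00160734,  0.00072069,
       -0.00039952]), 'joint_torque': array([-5.75568101e-04, -4.06508195e+01,  2.54526848e+01,  1.00699373e-02,
       -8.58610770e-05,  2.62426816e-06]), 'tcp_pos': array([0.16983174, 0.49609079, 0.2305312 ]), 'eef_rot': array([-1.39352895e-04,  1.64171676e-01,  9.86431360e-01, -9.01361570e-04]), 'ft_force': array([-0.41852367, -0.07660229,  0.06941179]), 'ft_torque': array([-0.03545444,  0.0478925 , -0.0057572 ]), 'width': 0.9992279863570268}
```

View pics/scene0.png

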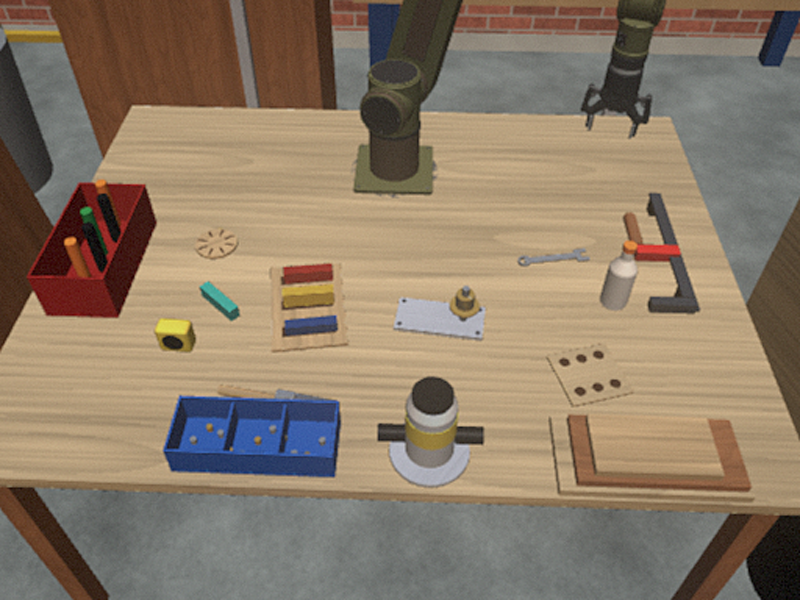

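View pics/top0.png

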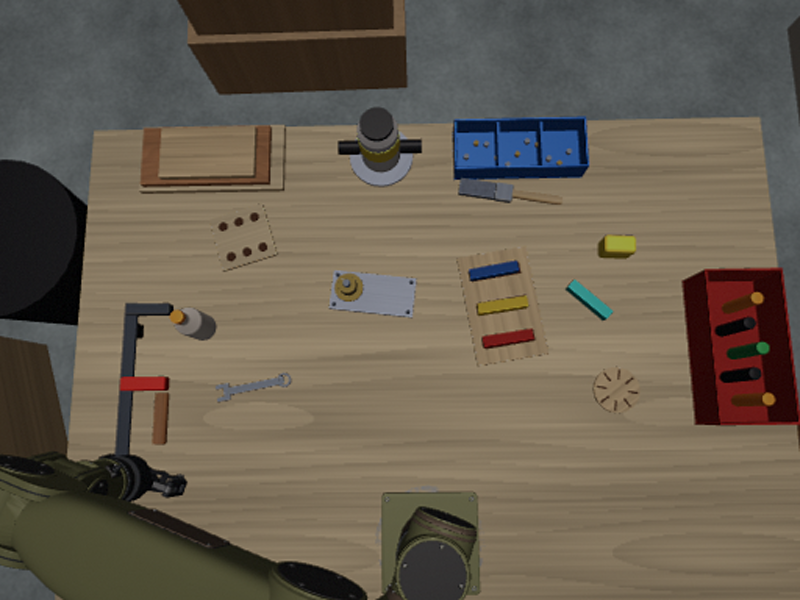

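The red bar lies on the board nearest the robot (top picture ~508,338). The post is at ~(348,288), with its plate extending to the right (−y). I'll enlarge both areas.

```bash
python3 - <<'E'
from bench import ctrl, optics
import cv2
d=optics.read_camera("top")["img"][:,:,::-1]
cv2.imwrite("pics/t1.png",cv2.resize(d[155:240,205:355],None,fx=5,fy=5,interpolation=cv2.INTER_CUBIC))
d=optics.read_camera("scene")["img"][:,:,::-1]
cv2.imwrite("pics/s1.png",cv2.resize(d[160:230,165:320],None,fx=5,fy=5,interpolation=cv2.INTER_CUBIC))
E
```

```text
(no output)
```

View pics/t1.png

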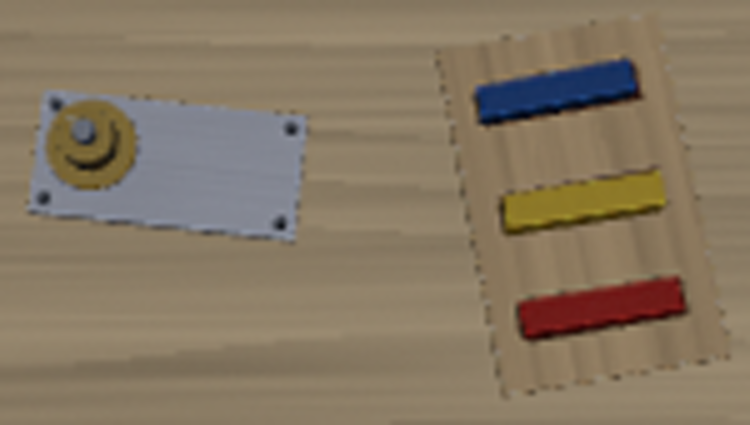

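View pics/s1.png

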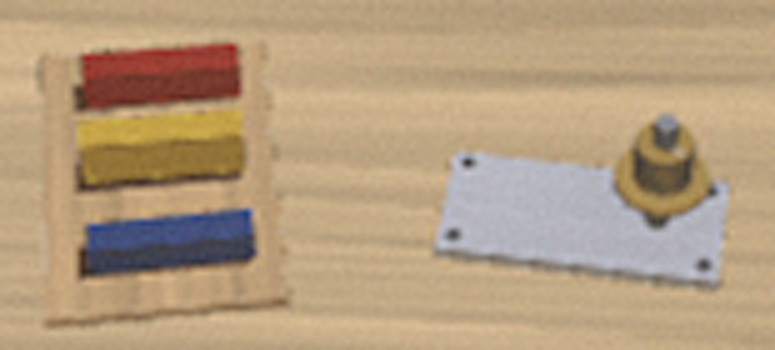

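```bash
cat > h.py <<'E'
from bench import ctrl, optics
import numpy as np, cv2
from scipy.optimize import least_squares
from scipy.spatial.transform import Rotation as Ro
C={n:optics.read_camera(n) for n in("top","scene")}
def proj(n,X):
    c=C[n]; p=np.asarray(X)@c["R"].T+c["t"]
    return np.c_[c["fx"]*p[:,0]/p[:,2]+c["cx"],c["fy"]*p[:,1]/p[:,2]+c["cy"]]
def crop(px,off,k): return (np.asarray(px,float)+.5)/k-.5+np.array(off)
def fit(obs,x0,fz=None):
    # obs: list (cam, local pts, pixels)
    def r(p):
        R=Ro.from_euler('z',p[2]).as_matrix()
        return np.concatenate([(proj(n,np.asarray(L)@R.T+[p[0],p[1],0])-px).ravel() for n,L,px in obs])
    s=least_squares(r,x0,loss='soft_l1'); return s.x,r(s.x).reshape(-1,2)
def rot(yaw): # tool down, tool-y axis (jaw dir) along world angle yaw
    y=np.array([np.cos(yaw),np.sin(yaw),0]); z=np.array([0,0,-1.]); x=np.cross(y,z)
    q=Ro.from_matrix(np.c_[x,y,z]).as_quat(); return q[[3,0,1,2]]
E
python3 - <<'E'
from h import *
np.set_printoptions(precision=4,suppress=True)
T=lambda p:crop(p,(205,155),5); S=lambda p:crop(p,(165,160),5)
# stand corners: local
a,b,c,d=[-.045,-.045,.012],[-.045,.045,.012],[.145,.045,.012],[.145,-.045,.012]
# top image: TL = far (+x world) left (+y): stand x -> -y world, so stand y -> +x world
st=[("top",[b,c,d,a],T([(44,90),(307,115),(295,241),(28,211)])),
    ("scene",[d,a,b,c],S([(458,152),(727,183),(717,280),(437,250)]))]
x,r=fit(st,[.6,.1,-1.6]);print("stand",x);print(r)
for i in range(2): print(fit(st[i:i+1],x)[0])
h=.125;k=.08
# board x along far direction(+x world), y along +y world
bl=[[h,k,.009],[h,-k,.009],[-h,-k,.009],[-h,k,.009]]
bo=[("top",bl,T([(437,50),(657,15),(730,357),(505,397)])),("scene",[bl[2],bl[3],bl[0],bl[1]],S([(42,60),(265,42),(288,300),(45,322)]))]
x,r=fit(bo,[.55,-.2,.15]);print("board",x);print(r)
xb=x
for i in range(2): print(fit(bo[i:i+1],x)[0])
L,w,zt=.055,.012,.041
# red: local x along length = +y-ish
rl=[[L,w,zt],[-L,w,zt],[-L,-w,zt],[L,-w,zt]] # x->world +y, y-> world -x
#top view: near edge (robot side) = y +w ; left = +y world = +L
ro=[("top",[[L,-w,zt],[-L,-w,zt],[-L,w,zt],[L,w,zt]],T([(517,303),(681,277),(686,309),(526,339)])),
    ("scene",[[-L,w,zt],[L,w,zt],[L,-w,zt],[-L,-w,zt]],S([(82,55),(237,44),(240,78),(85,87)]))]
x,r=fit(ro,[.47,-.2,1.7]);print("red",x);print(r)
for i in range(2): print(fit(ro[i:i+1],x)[0])
E
```

```text
stand [ 0.545   0.1713 -1.6868]
[[-0.3394 -0.0792]
 [-0.019   0.174 ]
 [-0.2506 -0.0964]
 [-0.3456  0.4483]
 [-0.9131  0.1416]
 [ 0.1499  0.1266]
 [ 0.24    0.44  ]
 [-0.7643 -0.2476]]
[ 0.5455  0.1705 -1.6887]
[ 0.5442  0.1724 -1.6842]
board [ 0.5087 -0.1697  0.1591]
[[-0.1631  0.2534]
 [-0.1049 -0.3065]
 [-0.0652  0.1288]
 [-0.5447 -0.0152]
 [-0.0703 -0.2827]
 [-0.4764 -0.3189]
 [ 0.1027  0.1473]
 [-0.4488  0.2465]]
[ 0.5088 -0.1705  0.16  ]
[ 0.5088 -0.1689  0.1579]
red [ 0.4312 -0.1762  1.7279]
[[ 0.1308 -0.1408]
 [-0.9279 -0.3502]
 [-0.4982  0.1458]
 [-0.3396 -0.4243]
 [-0.3276  0.335 ]
 [-0.0867  0.0052]
 [-0.2878 -2.1127]
 [-0.843  -1.3317]]
[ 0.4305 -0.1776  1.73  ]
[ 0.4349 -0.1745  1.7149]
```

```bash
python3 - <<'E'
from h import *
np.set_printoptions(precision=3,suppress=True)
red=np.array([.4312,-.1765]); ry=1.729
u=np.array([np.cos(ry),np.sin(ry)]); g=red-.015*u
for a in(ry-np.pi/2,ry+np.pi/2): print(a,ctrl.solve_ik([*g,.25],rot(a)),ctrl.solve_ik([*g,.017],rot(a)))
st=np.array([.545,.1713]); sy=-1.6868
e=np.array([np.cos(sy),np.sin(sy)]); p=st+.085*e
for a in(sy+np.pi/2,sy-np.pi/2): print(a,ctrl.solve_ik([*p,.2],rot(a)),ctrl.solve_ik([*p,.02],rot(a)))
for a in np.arange(0,3.1,.5): print(a,ctrl.solve_ik([*st,.055],rot(a)))
E
```

```text
0.15820367320510353 [-0.416  0.165 -0.214  1.192  0.     0.997] [-0.416  0.378 -0.604  0.589  0.     0.997]
3.2997963267948967 [-0.416  0.165 -0.214  1.192  0.    -2.145] [-0.416  0.378 -0.604  0.589  0.    -2.145]
-0.11600367320510352 [ 0.161  0.304 -0.159  1.108  0.     1.848] [ 0.161  0.465 -0.433  0.673  0.     1.848]
-3.2575963267948964 [ 0.161  0.304 -0.159  1.108  0.    -1.294] [ 0.161  0.465 -0.433  0.673  0.    -1.294]
0.0 [ 0.305  0.466 -0.316  0.789  0.     1.875]
0.5 [ 0.305  0.466 -0.316  0.789  0.     1.375]
1.0 [ 0.305  0.466 -0.316  0.789  0.     0.875]
1.5 [ 0.305  0.466 -0.316  0.789  0.     0.375]
2.0 [ 0.305  0.466 -0.316  0.789  0.    -0.125]
2.5 [ 0.305  0.466 -0.316  0.789  0.    -0.625]
3.0 [ 0.305  0.466 -0.316  0.789  0.    -1.125]
```

```bash
python3 - <<'E'
from h import *
np.set_printoptions(precision=4,suppress=True)
red=np.array([.4312,-.1765]); ry=1.729
u=np.array([np.cos(ry),np.sin(ry)]); g=red-.015*u; a=ry-np.pi/2
ctrl.move_ptp([*g,.20],rot(a))
print(ctrl.movel([*g,.017],max_speed=.12,guard=10),ctrl.sense()["tcp_pos"])
ctrl.clamp(40); s=ctrl.sense(); print(s["width"],s["tcp_pos"],s["ft_force"],s["t"])
ctrl.movel([*g,.10],max_speed=.12)
s=ctrl.sense(); print(s["width"],s["tcp_pos"],s["ft_force"],s["ft_torque"],s["t"])
for n in C: C[n]=optics.read_camera(n)
cv2.imwrite("pics/t2.png",cv2.resize(C["top"]["img"][155:240,205:355,::-1],None,fx=5,fy=5,interpolation=cv2.INTER_CUBIC))
cv2.imwrite("pics/s2.png",cv2.resize(C["scene"]["img"][110:230,165:320,::-1],None,fx=5,fy=5,interpolation=cv2.INTER_CUBIC))
E
```

```text
False [ 0.4341 -0.1916  0.0176]
0.27307335708121316 [ 0.4337 -0.1915  0.0172] [-0.2532 -0.9868  3.1407] 5.375
0.27115478871832904 [ 0.4328 -0.191   0.0992] [ 0.0429  0.142  -2.3215] [-0.098  -0.0547 -0.0258] 6.2167
```

View pics/s2.png

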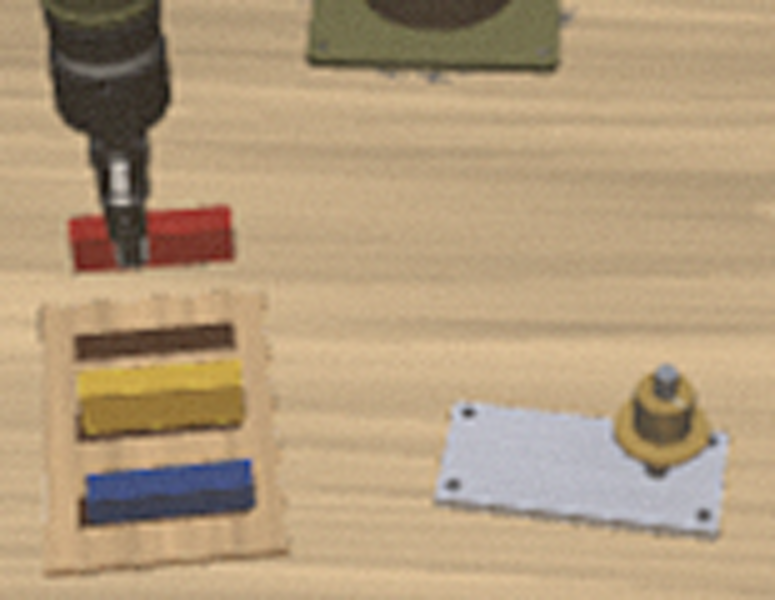

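View pics/t2.png

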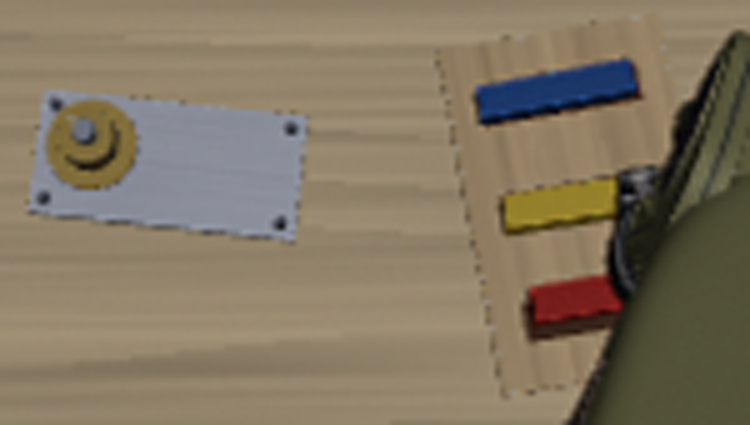

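```bash
python3 - <<'E'
from h import *
np.set_printoptions(precision=4,suppress=True)
st=np.array([.545,.1713]); sy=-1.6868; e=np.array([np.cos(sy),np.sin(sy)])
P=lambda xc,z:[*(st+(xc+.015)*e),z]
ctrl.move_ptp(P(.115,.12),rot(sy+np.pi/2))
print(ctrl.movel(P(.110,.0220),max_speed=.1,guard=12)); s=ctrl.sense(); print(s["tcp_pos"],s["ft_force"],s["t"])
for n in C: C[n]=optics.read_camera(n)
cv2.imwrite("pics/t3.png",cv2.resize(C["top"]["img"][155:240,205:355,::-1],None,fx=5,fy=5,interpolation=cv2.INTER_CUBIC))
cv2.imwrite("pics/s3.png",cv2.resize(C["scene"]["img"][140:230,210:340,::-1],None,fx=6,fy=6,interpolation=cv2.INTER_CUBIC))
E
```

```text
False
[0.5312 0.0471 0.0226] [ 0.8682 -0.485  -2.0196] 8.5417
```

View pics/s3.png

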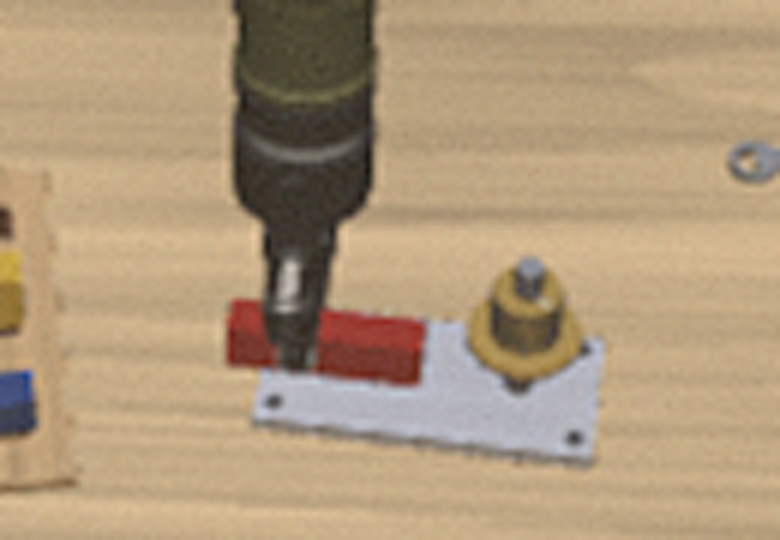

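View pics/t3.png

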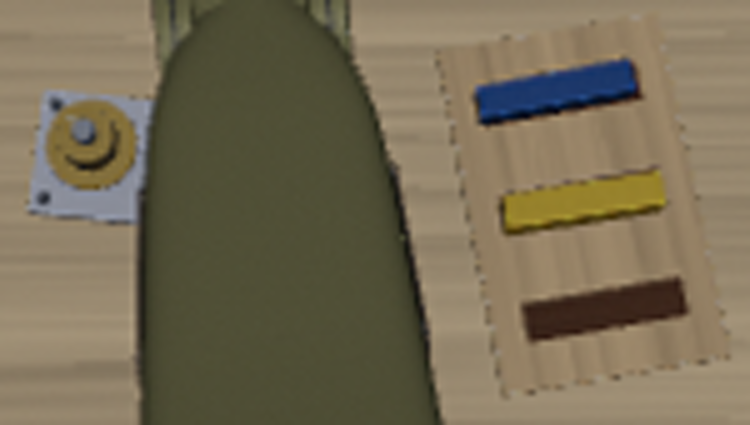

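```bash
python3 - <<'E'
from h import *
st=np.array([.545,.1713]); sy=-1.6868
R=Ro.from_euler('z',sy).as_matrix()
L=np.array([[.055,.012,.013],[.165,.012,.013],[.055,.012,.045],[.055,-.012,.045],[.165,-.012,.045]])
q=proj("scene",L@R.T+[*st,0]); print(((q-[210,140]+.5)*6-.5).round())
# collar circles scene
t=np.linspace(0,6.283,200)
for z in (.049,.0515,.054):
    for r,h in((.032,0),(.032,.006),(.019,.038)):
        q=proj("scene",np.c_[st[0]+r*np.cos(t),st[1]+r*np.sin(t),0*t+z+h]); q=(q-[210,140]+.5)*6-.5
        print(z,r,h,q.min(0).round(),q.max(0).round())
print(((proj("scene",[[*st,.108]])-[210,140]+.5)*6-.5))
E
```

```text
[[418. 392.]
 [224. 370.]
 [420. 354.]
 [425. 322.]
 [230. 300.]]
0.049 0.032 0 [464. 302.] [580. 387.]
0.049 0.032 0.006 [464. 295.] [581. 380.]
0.049 0.019 0.038 [492. 271.] [562. 322.]
0.0515 0.032 0 [464. 299.] [581. 384.]
0.0515 0.032 0.006 [465. 292.] [581. 377.]
0.0515 0.019 0.038 [492. 268.] [562. 319.]
0.054 0.032 0 [464. 296.] [581. 381.]
0.054 0.032 0.006 [465. 289.] [582. 374.]
0.054 0.019 0.038 [492. 265.] [563. 315.]
[[529.44362781 269.13845152]]
```

The bar is where I predicted (right end at px 418–425) and clears the flange. Next I slide it in and set it down.

```bash
python3 - <<'E'
from h import *
np.set_printoptions(precision=4,suppress=True)
st=np.array([.545,.1713]); sy=-1.6868; e=np.array([np.cos(sy),np.sin(sy)])
P=lambda xc,z:[*(st+(xc+.015)*e),z]
print(ctrl.movel(P(.070,.0220),max_speed=.05,guard=8)); s=ctrl.sense(); print(s["tcp_pos"],s["ft_force"],s["t"])
print(ctrl.movel(P(.070,.0185),max_speed=.01,guard=4)); s=ctrl.sense(); print(s["tcp_pos"],s["ft_force"],s["t"])
ctrl.open_gripper(); ctrl.hold(.2)
s=ctrl.sense(); print(s["tcp_pos"],s["ft_force"],s["t"])
ctrl.movel(P(.070,.08),max_speed=.15)
ctrl.movel(P(.090,.17),max_speed=.2)
a=1.0+np.pi  # j6 ~ -2.27
print(ctrl.solve_ik([*st,.15],rot(a)))
for n in C: C[n]=optics.read_camera(n)
cv2.imwrite("pics/s4.png",cv2.resize(C["scene"]["img"][140:230,210:340,::-1],None,fx=6,fy=6,interpolation=cv2.INTER_CUBIC))
E
```

```text
False
[0.535  0.0867 0.0219] [ 0.4246  0.1177 -3.1886] 9.7917
True
[0.5353 0.0866 0.0202] [-0.2897  0.6592  5.1198] 10.0833
[0.534  0.0866 0.0191] [0.2725 0.6772 0.4044] 10.9083
[ 0.3045  0.3829 -0.1754  1.0125  0.     -2.2663]
```

View pics/s4.png

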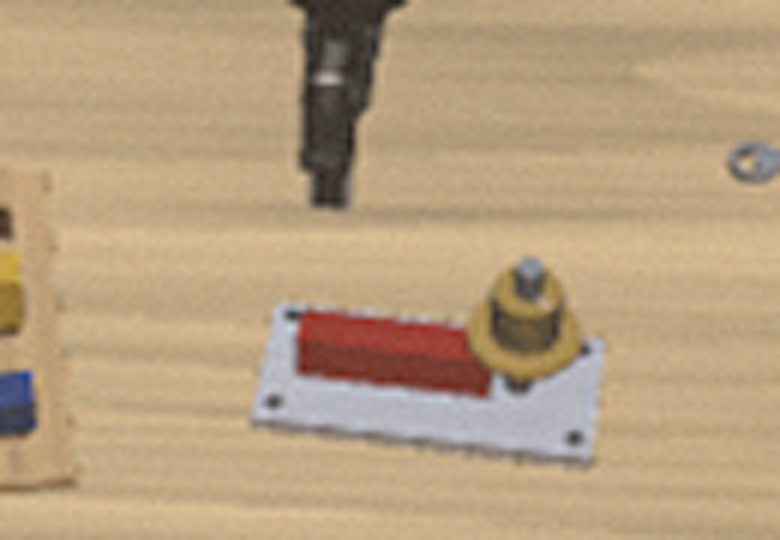

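```bash
python3 - <<'E'
from h import *
def bp(n,px,z):
    c=C[n]; d=c["R"].T@np.array([(px[0]-c["cx"])/c["fx"],(px[1]-c["cy"])/c["fy"],1]); o=-c["R"].T@c["t"]
    return o+d*(z-o[2])/d[2]
print(bp("top",crop((91.5,143.5),(205,155),5),.056))
print(bp("top",crop((84,130),(205,155),5),.107))
print(bp("scene",crop((529,263),(210,140),6),.108))
print(bp("scene",crop((524,338),(210,140),6),.054))
E
```

```text
[0.54619361 0.17050667 0.056     ]
[0.54503441 0.16994211 0.107     ]
[0.54036404 0.17119259 0.108     ]
[0.54499015 0.17207749 0.054     ]
```

```bash
python3 - <<'E'
from h import *
np.set_printoptions(precision=3,suppress=True)
st=np.array([.545,.1710]); a=1.0+np.pi
def pr(m):
    s=ctrl.sense(); print(m,round(s["t"],2),s["tcp_pos"],"F",s["ft_force"],"T",s["ft_torque"],"j6",s["qpos"][5],s["joint_torque"][5],"w",round(s["width"],3))
ctrl.move_ptp([*st,.16],rot(a)); pr("above")
print(ctrl.movel([*st,.0605],max_speed=.1,guard=8)); pr("down")
ctrl.clamp(25); pr("clamp"); ctrl.hold(.2); pr("h")
for n in C: C[n]=optics.read_camera(n)
cv2.imwrite("pics/s5.png",cv2.resize(C["scene"]["img"][130:220,210:340,::-1],None,fx=6,fy=6,interpolation=cv2.INTER_CUBIC))
E
```

```text
above 15.78 [0.545 0.171 0.16 ] F [-0.374 -0.532 -0.193] T [ 0.056 -0.02  -0.038] j6 -2.2666603975750137 -0.0004598117266141344 w 1.0
False
down 16.92 [0.546 0.171 0.061] F [ 0.242  0.166 -0.222] T [-0.023  0.004  0.013] j6 -2.2667700004392595 4.259380602888996e-05 w 1.001
clamp 17.42 [0.545 0.17  0.061] F [-1.51  -2.592  6.043] T [-0.51   0.326  0.058] j6 -2.2667908652088675 -0.0029803827783325687 w 0.437
h 17.62 [0.545 0.17  0.061] F [-2.142 -1.967  5.882] T [-0.445  0.38   0.033] j6 -2.266758521078172 -0.0020387713448144495 w 0.432
```

View pics/s5.png

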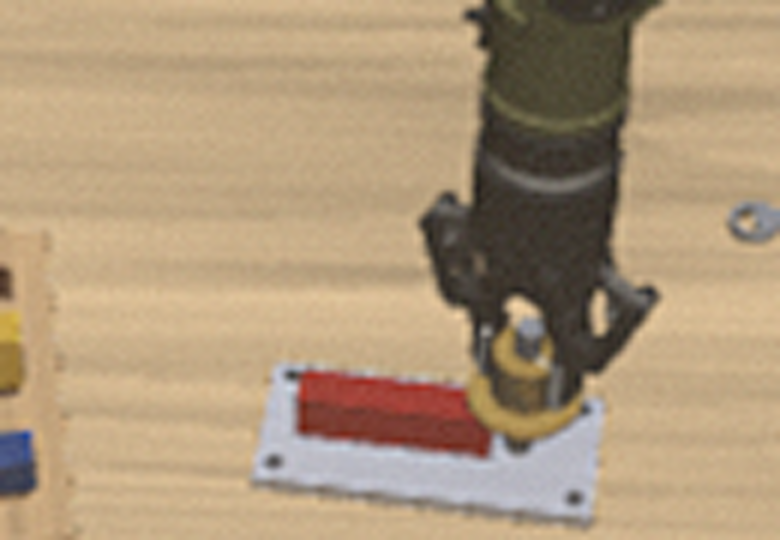

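```bash
cat >> h.py <<'E'
ST=np.array([.545,.1710]); A0=1.0+np.pi; Z0=.0605; K=.020/(2*np.pi)
def turn(th,dz=0.,w=.8,guard=None):
    """th: absolute total turn rad clockwise from grip pose"""
    return ctrl.movel([*ST,Z0-K*th+dz],max_speed=K*w,rot=rot(A0-th),guard=guard)
def pr(m):
    s=ctrl.sense(); print(m,"t%.2f"%s["t"],"z%.4f"%s["tcp_pos"][2],"F",s["ft_force"].round(1),"T",s["ft_torque"].round(3),"j6 %.4f tq %.4f w %.3f"%(s["qpos"][5],s["joint_torque"][5],s["width"])); return s
E
python3 - <<'E'
from h import *
for th in (.25,.5,.75,1.0,1.25):
    turn(th); pr(th)
E
```

```text
0.25 t18.23 z0.0604 F [-1.9 -2.   5.4] T [-0.43   0.367 -0.106] j6 -2.0165 tq -0.0589 w 0.438
0.5 t18.65 z0.0595 F [-2.4 -2.5  4.4] T [-0.48   0.357 -0.035] j6 -1.7665 tq -0.0587 w 0.437
0.75 t19.07 z0.0588 F [-2.  -1.8  6.1] T [-0.443  0.315 -0.104] j6 -1.5165 tq -0.0585 w 0.438
1.0 t19.48 z0.0580 F [-2.1 -2.1  5.9] T [-0.501  0.289 -0.138] j6 -1.2664 tq -0.0583 w 0.435
1.25 t19.90 z0.0572 F [-1.6 -1.4  5.1] T [-0.484  0.332 -0.122] j6 -1.0165 tq -0.0581 w 0.439
```

```bash
python3 - <<'E'
from h import *
th=1.25; prev=None
while th<3.6:
    th+=.05; turn(th,w=.5); s=ctrl.sense(); q=abs(s["joint_torque"][5])
    print("%.2f %.4f %.1f t%.2f"%(th,q,s["ft_force"][2],s["t"]))
    if q>.070: break
pr(th)
E
```

```text
1.30 0.0547 5.9 t20.25
1.35 0.0546 5.4 t20.50
1.40 0.0546 5.1 t20.75
1.45 0.0546 5.1 t21.00
1.50 0.0545 5.5 t21.25
1.55 0.0545 5.3 t21.50
1.60 0.0545 5.6 t21.75
1.65 0.0545 6.1 t22.00
1.70 0.0544 6.0 t22.25
1.75 0.0544 5.5 t22.50
1.80 0.0544 5.1 t22.75
1.85 0.0544 5.7 t23.00
1.90 0.0544 5.2 t23.25
1.95 0.0544 5.4 t23.50
2.00 0.0544 5.1 t23.75
2.05 0.0544 5.7 t24.00
2.10 0.0544 5.2 t24.25
2.15 0.0544 6.4 t24.50
2.20 0.0544 5.7 t24.75
2.25 0.0544 6.0 t25.00
2.30 0.0544 6.0 t25.25
2.35 0.0546 5.5 t25.50
2.40 0.0766 6.5 t25.75
2.399999999999999 t25.75 z0.0536 F [-2.3 -2.5  6.5] T [-0.703  0.368 -0.09 ] j6 0.1336 tq -0.0766 w 0.436
```

Contact is felt at about 2.355 rad. I'll go to roughly 10 N and then release.

```bash
python3 - <<'E'
from h import *
for th in (2.43,2.46):
    turn(th,w=.4); s=pr(th)
    if abs(s["joint_torque"][5])>.10: break
ctrl.hold(.1); pr("hold")
ctrl.open_gripper(); pr("open"); ctrl.hold(.5); s=pr("released")
p=s["tcp_pos"]
ctrl.movel([ST[0],ST[1],.16],max_speed=.12); pr("up")
for n in C: C[n]=optics.read_camera(n)
cv2.imwrite("pics/s6.png",cv2.resize(C["scene"]["img"][140:230,210:340,::-1],None,fx=6,fy=6,interpolation=cv2.INTER_CUBIC))
E
```

```text
2.43 t26.10 z0.0536 F [-1.6 -2.4  6.9] T [-0.663  0.384 -0.05 ] j6 0.1632 tq 0.0167 w 0.434
2.46 t26.35 z0.0536 F [-2.  -2.   7.5] T [-0.688  0.362  0.039] j6 0.1932 tq 0.0480 w 0.438
hold t26.45 z0.0536 F [-2.6 -2.3  6.7] T [-0.695  0.405 -0.005] j6 0.1931 tq 0.0348 w 0.434
open t26.98 z0.0525 F [ 0.3 -0.4  0.3] T [ 0.026 -0.031  0.011] j6 0.1933 tq 0.0000 w 1.001
released t27.48 z0.0527 F [ 0.3 -0.2  0. ] T [-0.017  0.015 -0.01 ] j6 0.1933 tq 0.0000 w 1.001
up t28.52 z0.1592 F [-1.1 -0.  -0.5] T [-0.007  0.017  0.004] j6 0.1932 tq 0.0000 w 1.002
```

View pics/s6.png

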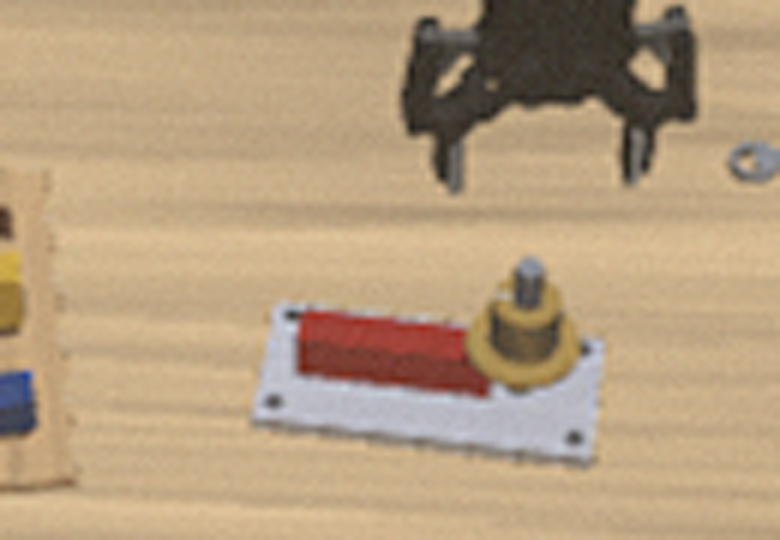

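The last torque readings changed sign (+0.017, +0.048 instead of about −0.09), so the nip isn't confirmed. I'll regrip gently and feel for it in tiny slow steps.

```bash
python3 - <<'E'
from h import *
th=2.46
z=Z0-K*th
ctrl.movel([*ST,z],max_speed=.12,guard=8); pr("down")
ctrl.clamp(25); ctrl.hold(.1); pr("clamp")
for i in range(7):
    th+=.012; turn(th,w=.08); s=ctrl.sense(); q=s["joint_torque"][5]
    print("%.3f %.4f Fz%.1f t%.2f"%(th,q,s["ft_force"][2],s["t"]))
    if abs(q)>.085: break
E
```

```text
down t29.77 z0.0534 F [-0.2 -0.1  0.1] T [ 0.058 -0.006 -0.034] j6 0.1932 tq 0.0000 w 1.005
clamp t30.37 z0.0534 F [-0.7 -1.9  5. ] T [-0.589  0.103  0.002] j6 0.1932 tq 0.0112 w 0.435
2.472 0.0673 Fz6.0 t30.62
2.484 0.0823 Fz6.0 t30.87
2.496 0.0954 Fz6.1 t31.12
```

Magnitude reached 0.095 N·m without letting go, so the load is at least about 8 N, and the turn angle caps it at about 14 N. The earlier sign flip fits drag holding in the reverse direction after a small overshoot when each step stops. Now I release and go for the bar.

```bash
python3 - <<'E'
from h import *
pr("before"); ctrl.open_gripper(); ctrl.hold(.5); pr("released")
ctrl.movel([*ST,.15],max_speed=.15)
sy=-1.6868; e=np.array([np.cos(sy),np.sin(sy)])
P=lambda x,z:[*(np.array([.545,.1713])+x*e),z]
ctrl.move_ptp(P(.09,.15),rot(sy+np.pi/2)); pr("at")
print(ctrl.movel(P(.088,.022),max_speed=.12,guard=8)); pr("down")
for n in C: C[n]=optics.read_camera(n)
cv2.imwrite("pics/s7.png",cv2.resize(C["scene"]["img"][140:230,210:340,::-1],None,fx=6,fy=6,interpolation=cv2.INTER_CUBIC))
E
```

```text
before t31.22 z0.0533 F [-0.8 -3.5  6.2] T [-0.652  0.192  0.065] j6 0.2290 tq 0.0901 w 0.438
released t32.25 z0.0526 F [ 0.5 -0.6 -0.4] T [ 0.023 -0.027  0.007] j6 0.2292 tq 0.0000 w 1.002
at t34.48 z0.1495 F [-0.8  0.1 -0.2] T [-0.023 -0.044  0.007] j6 1.8383 tq 0.0032 w 0.997
False
down t35.70 z0.0227 F [0.7 0.3 0.2] T [-0.02  -0.007 -0.01 ] j6 1.8424 tq -0.0002 w 0.999
```

View pics/s7.png

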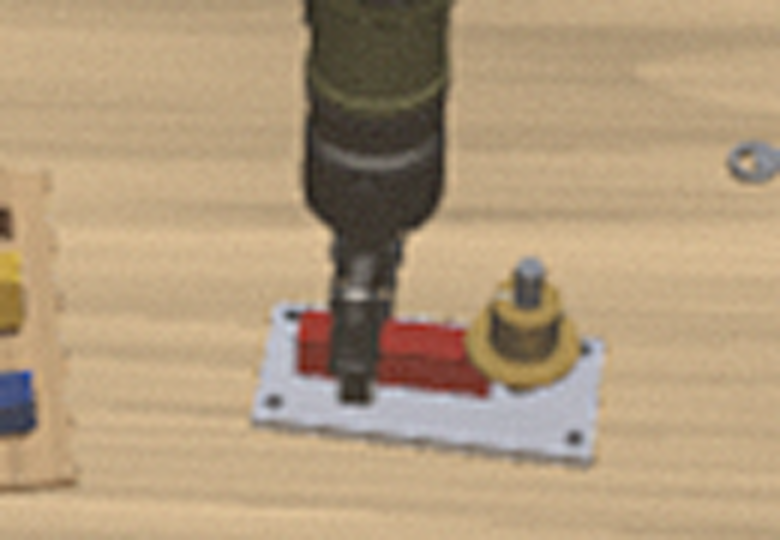

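```bash
python3 - <<'E'
from h import *
sy=-1.6868; e=np.array([np.cos(sy),np.sin(sy)])
P=lambda x,z:[*(np.array([.545,.1713])+x*e),z]
ctrl.clamp(60); pr("clamp")
ctrl.movel(P(.135,.0222),max_speed=.06); pr("out")
ctrl.movel(P(.135,.10),max_speed=.12); pr("up")
red=np.array([.4312,-.1765]); ry=1.729
u=np.array([np.cos(ry),np.sin(ry)]); g=red-.018*u; a=ry-np.pi/2
ctrl.move_ptp([*g,.11],rot(a)); pr("over")
ctrl.movel([*g,.035],max_speed=.1)
for n in C: C[n]=optics.read_camera(n)
cv2.imwrite("pics/s8.png",cv2.resize(C["scene"]["img"][140:240,165:325,::-1],None,fx=5,fy=5,interpolation=cv2.INTER_CUBIC))
E
```

```text
clamp t36.49 z0.0222 F [-1.1 -1.2  2.1] T [-0.123  0.083  0.035] j6 1.8424 tq 0.0244 w 0.268
out t37.42 z0.0222 F [-0.7 -2.2  3.5] T [-0.253  0.068 -0.054] j6 1.7572 tq -0.0695 w 0.269
up t38.23 z0.0992 F [-0.5  0.5 -2.4] T [ 0.044  0.104 -0.006] j6 1.7569 tq 0.0004 w 0.266
over t39.21 z0.1096 F [-0.6  0.3 -3.7] T [-0.048  0.015 -0.028] j6 0.9925 tq -0.0064 w 0.270
```

View pics/s8.png

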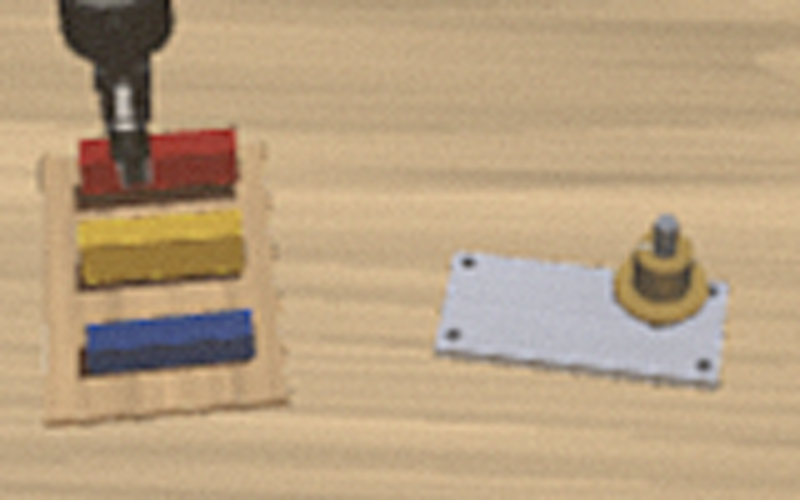

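The bar is above its place (~80–238, 130–190), with its long side level with the slot. I'll set it down.

```bash
python3 - <<'E'
from h import *
red=np.array([.4312,-.1765]); ry=1.729
u=np.array([np.cos(ry),np.sin(ry)]); g=red-.018*u
print(ctrl.movel([*g,.0165],max_speed=.03,guard=4)); pr("down")
ctrl.open_gripper(); ctrl.hold(.2); pr("open")
ctrl.movel([*g,.18],max_speed=.15)
ctrl.move_ptp([.35,.05,.25],rot(.2)); ctrl.hold(.3); pr("away")
for n in C: C[n]=optics.read_camera(n)
cv2.imwrite("pics/s9.png",cv2.resize(C["scene"]["img"][140:240,165:325,::-1],None,fx=5,fy=5,interpolation=cv2.INTER_CUBIC))
cv2.imwrite("pics/t9.png",cv2.resize(C["top"]["img"][155:240,205:355,::-1],None,fx=5,fy=5,interpolation=cv2.INTER_CUBIC))
t=np.linspace(0,6.283,200)
for z in (.042,.044,.046,.050):
    q=proj("scene",np.c_[.545+.032*np.cos(t),.171+.032*np.sin(t),0*t+z]); q=(q-[165,140]+.5)*5-.5
    print(z,q.min(0).round(),q.max(0).round())
E
```

```text
True
down t40.83 z0.0192 F [-0.   0.9  4. ] T [-0.011  0.041 -0.029] j6 0.9917 tq 0.0016 w 0.268
open t41.67 z0.0187 F [0.2 0.3 0.7] T [ 0.012  0.008 -0.04 ] j6 0.9917 tq 0.0000 w 1.003
away t44.23 z0.2497 F [-0.3  0.2  0.5] T [ 0.031  0.017 -0.009] j6 1.5126 tq -0.0010 w 1.000
0.042 [611. 259.] [707. 330.]
0.044 [611. 257.] [707. 328.]
0.046 [611. 255.] [708. 326.]
0.05 [611. 251.] [708. 322.]
```

View pics/s9.png

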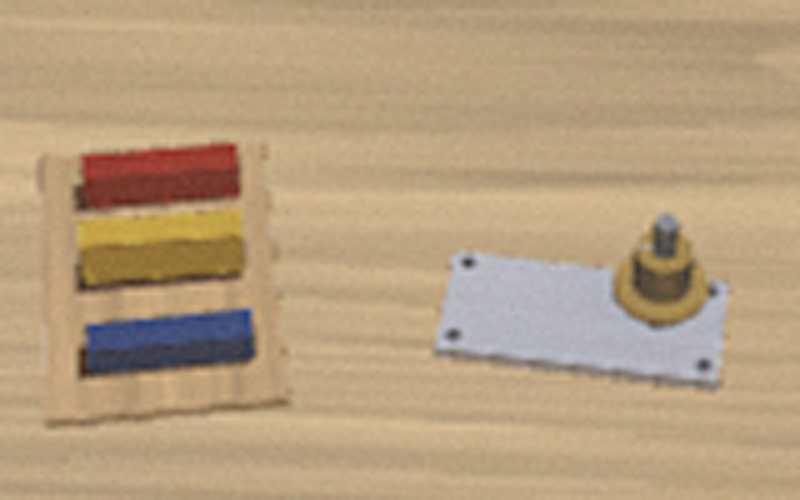

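View pics/t9.png

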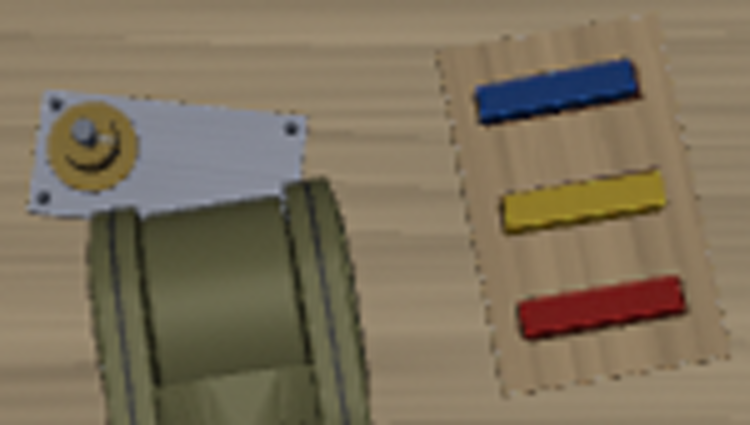

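The red bar lies flat in its original place, the blue and yellow bars are unmoved, and the flange's lower rim at row ~326 fits z≈0.044–0.046. The gripper is clear of everything, so I'm handing in.

```bash
python3 -c "
from bench import ctrl
print(ctrl.finish_job(), ctrl.sense()['t'])"
```

```text
the job is handed in; nothing more can be done
the job is handed in; nothing more can be done
```

I set the collar to the red bar's height, put the bar back in its own place on the gauge board, and handed the job in at about 44 s. No verdict is reported.

**What I did**
- I slid the bar under the flange, with its centre about 70 mm from the rod, and spun the collar down. The torque began to rise after about 2.355 rad of turning.
- I let go at 2.46 rad, then regripped, nudged it to about 2.50 rad and let go again, waiting 0.5 s each time. Then I drew the bar out and laid it back.

**Last checks**
- **Bars:** in both pictures the red bar lies flat where it started, and blue and yellow look unmoved.
- **Collar height:** the flange's lower rim fits an underside about 44–46 mm above the bench, where the target is 44 mm. The pictures resolve only about 2–3 mm, so the height rests mainly on having nipped the bar.
- **Gripper:** it is open and clear of everything.

**What disagreed:** after the last steps before the first release, the joint 6 torque changed sign instead of rising. I took this to be the collar's drag holding in reverse after a small overshoot. On the regrip it held 0.095 N·m, which suggests at least 8 N with the gripper's own downward press included. The turn angle suggests at most about 14 N. The load left after letting go could not be measured directly.

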